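Load two tubes by length and ratchet the cover bar over them

ROBOT

A 7-joint arm with a two-finger parallel gripper is mounted at the origin on a cart in front of the work surface, level with it; the furniture and walls round the work are solid. World frame = base frame: x ahead of the robot, y to its left, z up, the work surface at z = 0. Lengths are in m, angles in rad, forces in N, time in s.
With the tool pointing down it reaches from about 0.425 to 0.875 m from the base axis. Payload 4.7 kg.
Tool frame: the origin (TCP) lies midway between the tips of the shut fingers; the grasp point (between the pads) lies ctrl.grasp_offset behind it (ctrl.grasp_offset is the distance from the TCP to the grasp point, in m); z points along the fingers, y is the line along which they close (so a half turn about z gives the same grasp; the last joint's range is limited). The gripper opens to 87 mm and grips with 3 to 60 N. Pads are 19 mm wide; open, the fingers measure 117 mm over their backs; the gripper's body (75 mm by 190 mm) begins 51 mm behind the grasp point.
Start: joints at [1.138, 0.321, -0.07, 1.45, 0.023, 1.371, -0.057], TCP at [0.281, -0.586, 0.223] pointing down, gripper open.
Joint ranges: [-2.86, 2.86], [-0.3, 2.09], [-1.38, 1.24], [0.06, 2.45], [-1.56, 4.7], [0.09, 2.05], [-2.69, 2.69]. Speed limits (rad/s): [2.57, 2.57, 3.14, 3.14, 3.14, 3.14, 3.14].

INTERFACE

Orientations are given as a rotation vector (axis times angle).
In Python, from bench import ctrl gives the robot as it stands. The module is installed in compiled form; this text tells all that it offers.
- The arm moves only by the tool jog_arm, never from a script. Its argument "moves" is one flat list of numbers, 7 for each row, row after row: the shift along the tool's x, y, z in units of 30 cm (1.0 is 30 cm), then the turn, a rotation vector about the tool's x, y, z in units of 60 degrees (1.0 is 60 degrees), then the gripper's target within -1 to 1 (fully open at 1, half-way at 0, shut at -1). In form: [x, y, z, wx, wy, wz, fingers, x, y, z, wx, wy, wz, fingers, ...]. A call has exactly 8 rows; each row is the pose to reach, as a shift and turn from the pose commanded when the call began, along the tool's axes at that moment; what a row does not reach only later rows make up. A row lasts 1/8 s, in which the tool goes at most 62.5 mm and 10.7 degrees, less where a joint would pass 70% of its speed; a pose out of reach is approached as far as the arm can. A call with a number of a shift or a turn outside -1 to 1 is refused whole. A call with a gripper value outside its range is refused whole. The fingers move at their own pace and stop on an object; "newtons" is the grip in N (left out, the last holds). Time passes only in rows, so rows that repeat a pose let the fingers close, or fill a call up. It gives the time, the measured TCP pose, the force, the opening and the grip force at its end, in the units of the state.
- ctrl.get_state(): the state, without advancing time (a new reading comes with each control period).
- ctrl.get_image(name): name is "scene" or "top" or "wrist"; returns a dict with "pixels" (480x640x3 uint8, red, green, blue), "fx", "fy", "cx", "cy" (pixels), "xyz" and "rotation" of the camera in the world; the wrist camera has in their place "tool_from_camera" (4x4, takes a point from camera to tool coordinates, whose origin is the TCP and whose axes are the flange's). Camera axes: x right, y up, looking along -z (the intrinsics and any distortion apply to the point x, -y, -z); pixel columns grow to the right and rows downward; lengths in m; the calibration is good to about 2 mm. A picture is of the moment at which its call begins: read the wrist's pose just before it. There is no depth.
- ctrl.close_job(): hands the job in; it is judged then, once.
The state is a dict: "time": time; "joint_positions": joint angles; "qd": joint speeds; "joint_torque": joint torques, N m; "position": TCP position; "tool_rot": TCP orientation; "ft_force": force on the tool from outside, world axes, zero at the start; "torque": the same for the moment, N m; "grip_width": opening from 0.0 (shut) to 1.0 (fully open); "grip_force": force on a finger pad.
Only numpy, scipy, OpenCV 4.12 (cv2) and the standard library are available. Lean on these libraries where they do the work, as an engineer would, in place of code of your own. Each camera call takes 0.05 s, during which the arm holds its last target. There are 200 camera calls.

TASK

Two capped sample tubes, alike but for their length, stand in the tube rack: put the short one into the clamp stand's tall socket and the long one into its low socket, fully down and upright so that the caps are level, and let go. Then take the upright knob of the ratchet lever and turn the lever counterclockwise (seen from above) exactly four clicks from rest, never a fifth, bringing the steel bar over both caps. Finish while still holding the knob with the lever at the fourth click, leaving the uncapped tube and other things alone.

Things in the scene. Friction and masses are not known exactly. Their poses are not given: they have to be found in the camera images.
- short_tube: capped sample tube, 88 mm long, body 15 mm in diameter, cap 19 mm in diameter over the top 14 mm; 11 g; origin at the centre of its foot, z axis along the tube to the cap. It stands in a rack hole with its foot 4 mm above the bench
- long_tube: capped sample tube of the same look, 111 mm long, body 14.5 mm in diameter, cap 19 mm in diameter over the top 24 mm; 11 g; origin at the centre of its foot, z axis along the tube to the cap. It stands in a rack hole with its foot 4 mm above the bench
- open_tube: uncapped empty tube, 16 mm in diameter, 92 mm long, in another hole of the rack; stays where it is; origin at its foot
- tube_rack: clear tube rack fixed to the bench, 254 x 110 mm, top deck 64 mm high, foot deck 4 mm; origin at the centre of its underside, x along its length. The three tubes stand in holes 18 mm wide at (x, y) = (-105, 12), (-33, -36) and (-33, 36) mm in its frame, any tube in any of these holes
- clamp_stand: stand fixed to the bench: base plate 100 x 225 x 8 mm, grey column 60 mm in diameter topped by a toothed quadrant, two white round sockets. Origin at bench height on the column's (lever pivot) axis, z up; y runs from the column to the sockets: tall socket at y = 65 mm, low socket at y = 125 mm, both x = 0. Seated caps end 124 mm above the bench
- tall_socket (a point): centre of the inner floor of the tall socket (for the short tube), 36 mm above the bench; bore 19 mm in diameter, 46 mm deep, mouth 82 mm above the bench, slightly flared, outer diameter 36 mm at the mouth
- low_socket (a point): centre of the inner floor of the low socket (for the long tube), 13 mm above the bench; bore 19 mm in diameter, 46 mm deep, mouth 59 mm above the bench, slightly flared, outer diameter 36 mm at the mouth
- pivot (a point): point on the lever's vertical pivot axis, 134 mm above the bench (top face of the 28 mm wide steel cover bar and of the handle arm, both 6 mm thick), axes as the clamp stand's. In that frame the cover bar points along +y, over both sockets, and the handle arm with its knob the other way, along -y, when the lever joint is 0.80
- ratchet_lever (a joint): lever angle about the pivot, rad: 0 at rest on its stop, grows counterclockwise from above, stop at 1.4. A sprung pawl drops in (a click) at every 0.2, so the fourth click is complete at 0.80; the climb to the next tops out about 0.17 after each. A climb takes up to about 10 N at the knob and falls off at the click; a weak spring presses the lever back on the last tooth, which it cannot pass
- grip_knob: upright black knob at the end of the lever's handle arm, free to spin on its own axis: 20 mm in diameter, 44 mm high, standing on the arm from 134 to 178 mm above the bench, 115 mm from the pivot axis; origin at the centre of its foot
- petri_dish: closed petri dish 61 mm in diameter, 15 mm high, a bystander; origin at the centre of its underside
- slide_box_shut: shut slide box 90 x 105 x 35 mm, a bystander; origin at the centre of its underside
- dropper_bottle: small brown dropper bottle 29 mm in diameter, 92 mm high, a bystander; origin at the centre of its underside
- microscope: microscope fixed on the bench beyond the clamp stand, about 0.4 m tall: keep the arm clear of it when swinging across; nothing to do with the job; origin at the centre of its underside

How it is judged:
By the outcome, as a careful person would: the job done as asked, in the order asked, and still so for the second after the job is handed in, while the arm keeps its last pose, push and grip.
It also fails if it takes over 72 s, if anything falls off the work surface, if the arm or the gripper's body presses on something with over 40 N, if the wrist force passes 120 N, or if a joint passes its speed limit or range.

## Working session

There is one attempt and no reset: what is moved stays moved. The work goes in short steps, Python scripts to look and compute and a tool call to move; the robot and the scene stay as the last step left them, time stands still between calls to the robot, and variables do not carry over. Pictures are saved under pics/ and viewed, at most 10 in all, crops included, and the job is handed in when it is done.

Besides the shell and the picture viewer there is one more tool, called after "Emit:" in YAML: its name, and indented under it one key for each argument. jog_arm: Moves the arm, as the interface text tells. Its arguments: {"type":"object","properties":{"moves":{"type":"array"},"newtons":{"type":"number"}},"required":["moves"]}

```bash
mkdir -p pics; python3 - <<'E'
from bench import ctrl
import cv2,numpy as np
s=ctrl.get_state()
print({k:np.round(v,3).tolist() for k,v in s.items()},ctrl.grasp_offset)
for n in ("scene","top"):
    d=ctrl.get_image(n); cv2.imwrite(f"pics/{n}0.png",d["pixels"][:,:,::-1])
    print(n,{k:np.round(v,4).tolist() for k,v in d.items() if k!="pixels"})
d=ctrl.get_image("wrist");print({k:np.round(v,4).tolist() for k,v in d.items() if k!="pixels"})
E
```

```text
{'time': 0.0, 'joint_positions': [1.138, 0.322, -0.07, 1.452, 0.023, 1.371, -0.057], 'qd': [-0.0, -0.001, 0.001, -0.0, -0.0, 0.0, 0.001], 'joint_torque': [-0.001, -49.129, -0.404, -31.253, -0.064, 0.044, 0.0], 'position': [0.281, -0.586, 0.221], 'tool_rot': [-3.062, -0.696, 0.001], 'ft_force': [0.914, 0.484, -0.627], 'torque': [0.016, -0.1, 0.067], 'grip_force': 0.0, 'grip_width': 1.0} 0.0187
scene {'fx': 525.5462, 'fy': 525.5462, 'cx': 325.5249, 'cy': 239.7557, 'xyz': [-0.2884, 0.4735, 1.0314], 'rotation': [0.5256, -0.8515, -1.9283]}
top {'fx': 586.868, 'fy': 586.868, 'cx': 312.1971, 'cy': 241.6238, 'xyz': [0.2951, 0.0126, 1.5914], 'rotation': [0.1601, -0.1647, -1.603]}
{'fx': 427.0805, 'fy': 427.0805, 'cx': 318.6957, 'cy': 241.2677, 'tool_from_camera': [[-0.0011, 0.9625, 0.2712, 0.0742], [1.0, 0.0009, 0.0009, -0.0009], [0.0006, 0.2712, -0.9625, -0.163], [0.0, 0.0, 0.0, 1.0]]}
```

View pics/scene0.png

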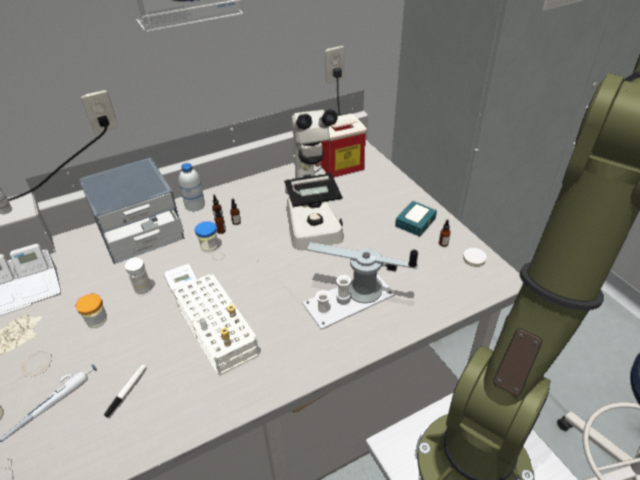

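View pics/top0.png

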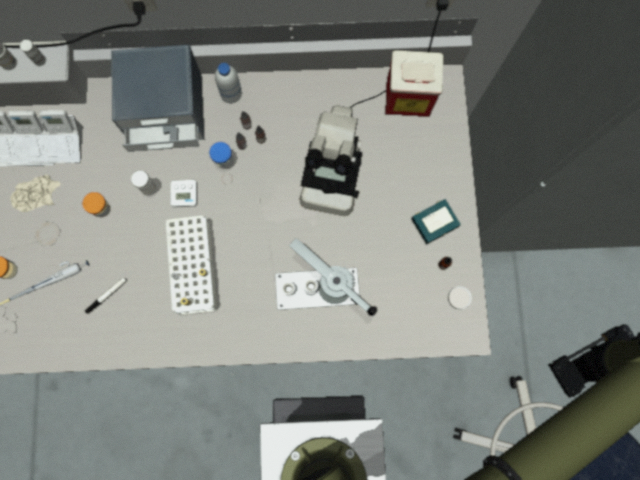

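The scene shows the rack with two yellow caps at (231,310) and (225,334), a grey open tube at (203,324), and the stand at (366,275). In the top view the caps are at (203,272) and (184,301), the sockets at (290,288) and (312,286), the pivot at (337,281) and the knob at (372,311).

```bash
cat > h.py <<'E'
from bench import ctrl
import cv2,numpy as np
from scipy.spatial.transform import Rotation as R
def pose():
    s=ctrl.get_state(); return np.array(s["position"]),R.from_rotvec(s["tool_rot"])
def cam(n):
    p,r=pose(); d=ctrl.get_image(n)
    if n=="wrist":
        T=np.array(d["tool_from_camera"]); o=p+r.apply(T[:3,3]); M=r.as_matrix()@T[:3,:3]
    else:
        o=np.array(d["xyz"]); M=R.from_rotvec(d["rotation"]).as_matrix()
    return d["pixels"],(d["fx"],d["fy"],d["cx"],d["cy"],o,M)
def ray(c,u,v):
    fx,fy,cx,cy,o,M=c; w=M@np.array([(u-cx)/fx,-(v-cy)/fy,-1]); return o,w/np.linalg.norm(w)
def onz(c,u,v,z):
    o,w=ray(c,u,v); return o+w*(z-o[2])/w[2]
def proj(c,X):
    fx,fy,cx,cy,o,M=c; q=M.T@(np.array(X)-o); return np.array([cx+fx*q[0]/-q[2],cy-fy*q[1]/-q[2]])
def meet(c1,p1,c2,p2):
    (a,u),(b,v)=ray(c1,*p1),ray(c2,*p2)
    A=np.stack([u,-v],1); t=np.linalg.lstsq(A,b-a,rcond=None)[0]
    return (a+t[0]*u+b+t[1]*v)/2,np.linalg.norm(a+t[0]*u-b-t[1]*v)
def blobs(mask,amin=5):
    n,_,st,ce=cv2.connectedComponentsWithStats(mask.astype(np.uint8))
    return [(ce[i].round(1).tolist(),st[i].tolist()) for i in range(1,n) if st[i,4]>=amin]
def hsv(im): return cv2.cvtColor(im,cv2.COLOR_RGB2HSV)
E
python3 - <<'E'
from h import *
t,ct=cam("top"); s,cs=cam("scene")
for n,im,box in(("top",t,(160,215,380,325)),("scene",s,(165,240,425,375))):
    h=hsv(im); m=(h[...,0]>12)&(h[...,0]<32)&(h[...,1]>120)&(h[...,2]>60)
    k=h[...,2]<45
    for nm,q in(("yel",m),("blk",k)):
        print(n,nm,[b for b in blobs(q,6) if box[0]<b[0][0]<box[2] and box[1]<b[0][1]<box[3]])
a=cv2.resize(t[205:325,155:225],None,fx=4.9,fy=4.9,interpolation=3)
b=cv2.resize(s[260:375,160:265],None,fx=4.2,fy=4.2,interpolation=3)
H=max(a.shape[0],b.shape[0]); o=np.zeros((H,a.shape[1]+b.shape[1],3),np.uint8)
o[:a.shape[0],:a.shape[1]]=a;o[:b.shape[0],a.shape[1]:]=b
cv2.imwrite("pics/crop1.png",o[...,::-1]);print(o.shape)
for nm,u,v,z in(("pivot",337,281,.134),("knob",372,311,.178),("tall",312,286,.082),("low",290,288,.059),("cap",203,272,.1),("cap2",184,301,.1)): print(nm,onz(ct,u,v,z).round(3))
E
```

```text
top yel []
top blk [([371.6, 310.7], [368, 308, 8, 7, 40])]
scene yel [([230.6, 310.0], [228, 307, 6, 6, 20]), ([224.8, 334.2], [222, 329, 6, 10, 44])]
scene blk [([412.9, 258.7], [409, 251, 8, 16, 89]), ([391.2, 267.0], [387, 265, 9, 5, 34])]
(588, 784, 3)
pivot [ 0.496 -0.056  0.134]
knob [ 0.414 -0.134  0.178]
tall [0.493 0.007 0.082]
low [0.493 0.065 0.059]
cap [0.537 0.286 0.1  ]
cap2 [0.465 0.334 0.1  ]
```

View pics/crop1.png

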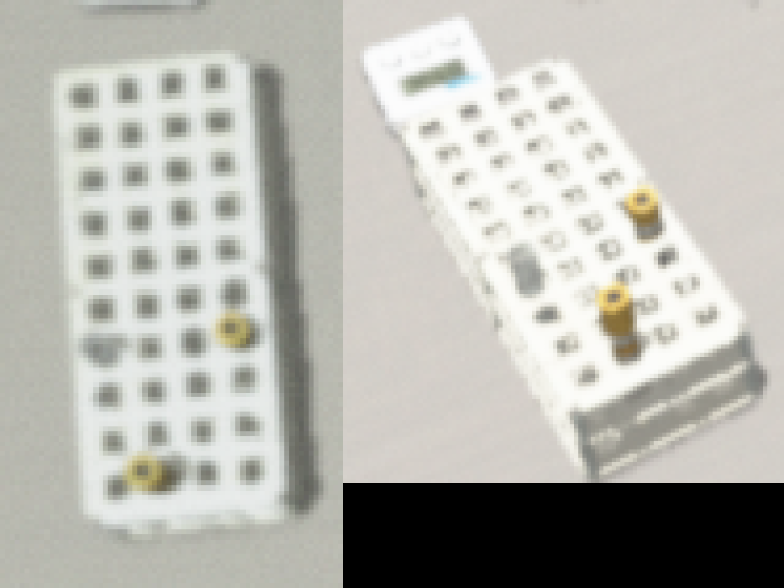

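The crop shows the short-capped tube at top pixel (202,272), rack hole (-33,-36). The long-capped tube is at (184.6,301), hole (-105,12), and the open tube at (176,275), hole (-33,36). Next I write a move planner and swing over.

```bash
cat >> h.py <<'E'
def plan(X,psi,grip,n=8,hold=0):
    "print the final shift/turn (units) to reach TCP X with tool down, closing line (tool y) at psi deg"
    p,r=pose(); y=np.array([np.cos(np.radians(psi)),np.sin(np.radians(psi)),0]); z=np.array([0,0,-1.])
    G=R.from_matrix(np.stack([np.cross(y,z),y,z],1))
    d=r.inv().apply(np.array(X)-p)/.3; w=np.degrees((r.inv()*G).as_rotvec())/60
    print("shift",d.round(3),"turn",w.round(3),"rows>=",round(max(np.linalg.norm(d)*.3/.0625,np.linalg.norm(w)*60/10.7),1))
E
python3 - <<'E'
from h import *
s,cs=cam("scene"); t,ct=cam("top")
print(meet(ct,(202.3,272),cs,(230.6,310-2)),meet(ct,(184.6,301.3),cs,(224.8,331)))
print(onz(ct,202.3,272,.092),onz(ct,184.6,301.3,.115),onz(cs,230.6,308,.092),onz(cs,224.5,331,.115))
plan((.47,-.12,.30),-4,1)
E
```

```text
(array([0.54117287, 0.29244652, 0.08499652]), np.float64(0.005254432447645868)) (array([0.46383094, 0.33230533, 0.10897998]), np.float64(0.004254176412841872))
[0.53875459 0.28877822 0.092     ] [0.46214062 0.32907292 0.115     ] [0.53673768 0.29592143 0.092     ] [0.46059401 0.3355526  0.115     ]
shift [ 1.24  -1.129 -0.259] turn [-0.    -0.    -1.007] rows>= 8.1
```

Emit:
jog_arm:
  moves: [0.12, -0.11, -0.08, 0, 0, -0.12, 1, 0.25, -0.22, -0.16, 0, 0, -0.25, 1, 0.37, -0.34, -0.24, 0, 0, -0.37, 1, 0.5, -0.45, -0.26, 0, 0, -0.5, 1, 0.62, -0.56, -0.26, 0, 0, -0.62, 1, 0.75, -0.68, -0.26, 0, 0, -0.75, 1, 0.87, -0.79, -0.26, 0, 0, -0.87, 1, 1, -0.9, -0.26, 0, 0, -1, 1]

```text
time: 1.35
position: [0.4351, -0.2117, 0.3008]
tool_rot: [2.3, 2.138, -0.0]
ft_force: [0.6, 0.6, -0.2]
grip_width: 1.0
grip_force: 0.0
```

```bash
python3 -c "
from h import *
print(pose()[0]);plan((.48,.04,.30),25,0)"
```

```text
[ 0.4350573  -0.21167851  0.3008444 ]
shift [0.848 0.088 0.002] turn [ 0.     0.001 -0.486] rows>= 4.1
```

Emit:
jog_arm:
  moves: [0.15, 0.01, 0, 0, 0, -0.1, 0.3, 0.3, 0.03, 0, 0, 0, -0.2, 0.3, 0.45, 0.05, 0, 0, 0, -0.3, 0.3, 0.6, 0.06, 0, 0, 0, -0.4, 0.3, 0.75, 0.08, 0, 0, 0, -0.486, 0.3, 0.848, 0.088, 0, 0, 0, -0.486, 0.3, 0.848, 0.088, 0, 0, 0, -0.486, 0.3, 0.848, 0.088, 0, 0, 0, -0.486, 0.3]

```text
time: 2.35
position: [0.4805, 0.0374, 0.3005]
tool_rot: [1.695, 2.645, -0.001]
ft_force: [0.1, -0.7, -0.2]
grip_width: 0.653
grip_force: 0.0
```

```bash
python3 - <<'E'
from h import *
p,r=pose(); im,c=cam("wrist"); print(p,r.as_rotvec())
cv2.imwrite("pics/w1.png",im[...,::-1])
np.savez("w1.npz",im=im,o=c[4],M=c[5],k=np.array(c[:4]))
for nm,X in(("pivot",(.496,-.056,.134)),("tall",(.493,.007,.082)),("low",(.493,.065,.059)),("knob",(.414,-.134,.178))): print(nm,proj(c,X).round(1))
E
```

```text
[0.48048148 0.03738633 0.3004827 ] [ 1.69471746e+00  2.64479402e+00 -1.35046890e-03]
pivot [289.7 325. ]
tall [317.6 241.9]
low [343.2 181.7]
knob [148.2 394.3]
```

View pics/w1.png

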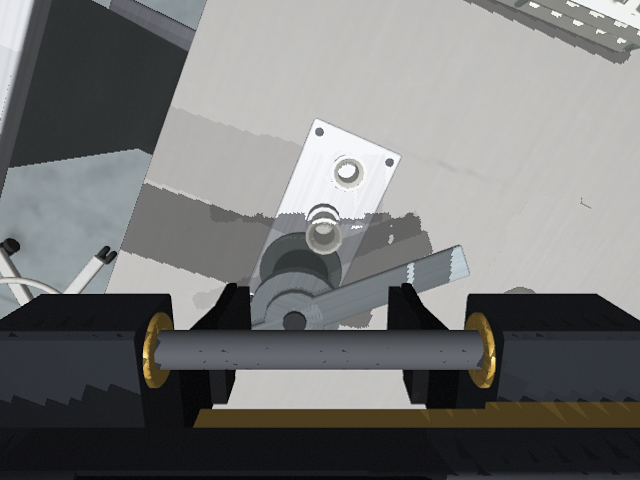

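The wrist view shows the low socket mouth near (348,173), the tall mouth near (324,236), the pivot near (294,321), and base plate holes at (319,131) and (389,162).

```bash
python3 - <<'E'
from h import *
f=np.load("w1.npz"); im=f["im"]; c=(*f["k"],f["o"],f["M"])
for nm,u,v,z in(("low",348,173,.059),("tall",324,236,.082),("pivot",294,321,.134),("h1",319,131,.008),("h2",389,162,.008)):
    print(nm,onz(c,u,v,z).round(4), "r18px",(18e-3*427/(c[4][2]-z)).round(1))
g=cv2.GaussianBlur(cv2.cvtColor(im,cv2.COLOR_RGB2GRAY),(3,3),0)
for nm,(x,y),R0 in(("low",(348,173),(14,23)),("tall",(324,236),(15,24))):
    q=cv2.resize(g[y-30:y+30,x-30:x+30],None,fx=4,fy=4,interpolation=2)
    C=cv2.HoughCircles(q,cv2.HOUGH_GRADIENT,1,8,param1=80,param2=15,minRadius=R0[0]*4//2,maxRadius=R0[1]*4)
    print(nm,[( round(a/4+x-30,1),round(b/4+y-30,1),round(r/4,1)) for a,b,r in C[0][:6]] if C is not None else None)
o=np.hstack([cv2.resize(im[y-33:y+33,x-33:x+33],None,fx=6,fy=6,interpolation=2) for x,y in((348,173),(324,236))])
cv2.imwrite("pics/c2.png",o[...,::-1])
E
```

```text
low [0.4936 0.0743 0.059 ] r18px 19.0
tall [0.496  0.0146 0.082 ] r18px 20.2
pivot [ 0.4978 -0.0511  0.134 ] r18px 23.3
h1 [0.4532 0.0967 0.008 ] r18px 16.9
h2 [0.5334 0.0987 0.008 ] r18px 16.9
low [(np.float32(346.6), np.float32(171.9), np.float32(12.0)), (np.float32(346.1), np.float32(168.4), np.float32(9.2)), (np.float32(348.6), np.float32(173.4), np.float32(9.9)), (np.float32(349.1), np.float32(170.9), np.float32(12.5)), (np.float32(345.4), np.float32(174.6), np.float32(11.2)), (np.float32(344.6), np.float32(172.4), np.float32(14.0))]
tall [(np.float32(323.6), np.float32(235.9), np.float32(18.3)), (np.float32(321.9), np.float32(230.9), np.float32(23.6)), (np.float32(322.6), np.float32(232.9), np.float32(21.6)), (np.float32(325.4), np.float32(232.9), np.float32(21.6)), (np.float32(325.4), np.float32(230.9), np.float32(23.6)), (np.float32(323.9), np.float32(224.9), np.float32(13.7))]
```

View pics/c2.png

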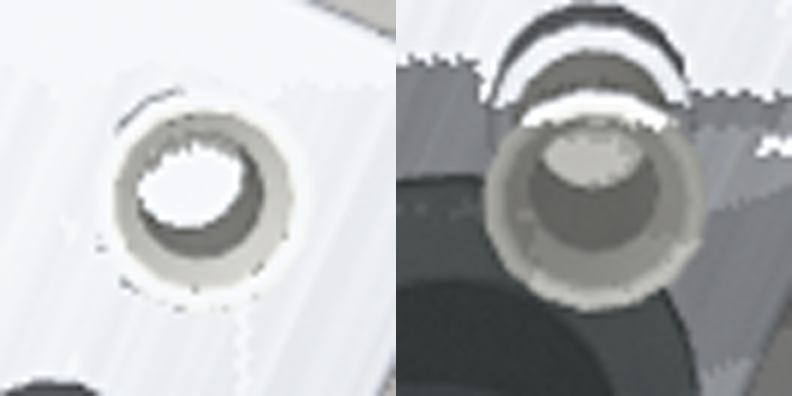

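The crop gives the low mouth centre at about (349.0,173.4) and the tall mouth centre at about (324.2,236.5). That puts tall at (0.496,0.0145) and low at (0.4945,0.0743). The 60 mm spacing checks out. Next, the rack.

```bash
python3 -c "
from h import *
plan((.52,.29,.27),25,0)"
```

```text
shift [0.712 0.471 0.101] turn [-0.     0.001 -0.006] rows>= 4.1
```

Emit:
jog_arm:
  moves: [0.14, 0.09, 0.02, 0, 0, 0, 0, 0.28, 0.19, 0.04, 0, 0, 0, 0, 0.43, 0.28, 0.06, 0, 0, 0, 0, 0.57, 0.38, 0.08, 0, 0, 0, 0, 0.712, 0.471, 0.1, 0, 0, 0, 0, 0.712, 0.471, 0.1, 0, 0, 0, 0, 0.712, 0.471, 0.1, 0, 0, 0, 0, 0.712, 0.471, 0.1, 0, 0, 0, 0]

```text
time: 3.4
position: [0.5204, 0.2893, 0.2706]
tool_rot: [1.698, 2.642, -0.001]
ft_force: [0.2, 0.2, -0.3]
grip_width: 0.505
grip_force: 0.0
```

```bash
python3 - <<'E'
from h import *
p,r=pose(); im,c=cam("wrist"); print(p,r.as_rotvec())
cv2.imwrite("pics/w2.png",im[...,::-1])
h=hsv(im); m=(h[...,0]>12)&(h[...,0]<32)&(h[...,1]>110)&(h[...,2]>60)
print(blobs(m,40))
for X in((.540,.291,.092),(.462,.331,.115)): print(proj(c,X))
E
```

```text
[0.52041758 0.28925276 0.27062805] [ 1.69761558e+00  2.64166108e+00 -1.37239507e-03]
[([276.0, 134.0], [263, 122, 27, 26, 402]), ([342.7, 217.8], [333, 205, 21, 26, 346]), ([186.9, 350.4], [177, 313, 26, 75, 961]), ([450.2, 350.3], [436, 313, 25, 75, 978]), ([411.7, 416.4], [156, 402, 480, 25, 9188])]
[341.44702125 224.10487967]
[269.4876995  139.33860916]
```

View pics/w2.png

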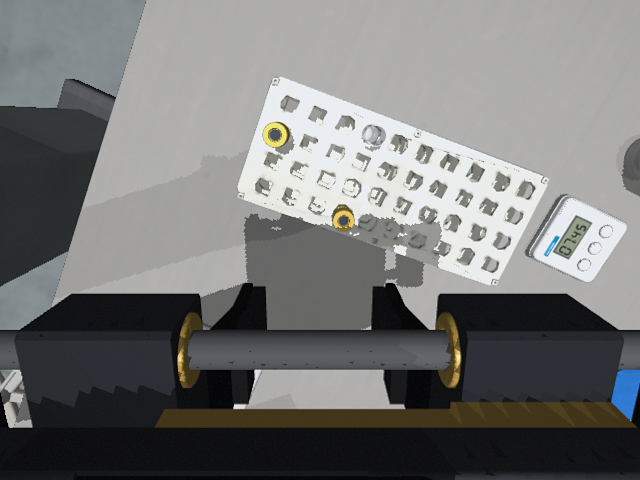

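The wrist view shows the long cap (circle) at about (276,134.5), the short cap top at about (343.5,219.5), and the open tube at (373,135).

```bash
python3 - <<'E'
from h import *
im,c=cam("wrist")
s=onz(c,343.5,219.5,.092); l=onz(c,276.2,134.5,.115); print(s,l,np.linalg.norm((s-l)[:2]),np.degrees(np.arctan2(*(s-l)[1::-1])))
plan((s[0],s[1],.105),25,0); plan((s[0],s[1],.071),25,0)
E
```

```text
[0.53985732 0.29546401 0.092     ] [0.46504592 0.33642099 0.115     ] 0.08528903684734412 -28.69937573045284
shift [-0.009  0.067  0.553] turn [ 0.     0.001 -0.007] rows>= 2.7
shift [-0.009  0.067  0.666] turn [ 0.     0.001 -0.007] rows>= 3.2
```

Emit:
jog_arm:
  moves: [-0.009, 0.067, 0.15, 0, 0, 0, 0, -0.009, 0.067, 0.3, 0, 0, 0, 0, -0.009, 0.067, 0.45, 0, 0, 0, 0, -0.009, 0.067, 0.56, 0, 0, 0, 0, -0.009, 0.067, 0.64, 0, 0, 0, 0, -0.009, 0.067, 0.666, 0, 0, 0, 0, -0.009, 0.067, 0.666, 0, 0, 0, -1, -0.009, 0.067, 0.666, 0, 0, 0, -1]
  newtons: 15

```text
time: 4.5
position: [0.5397, 0.2979, 0.0722]
tool_rot: [1.693, 2.645, 0.003]
ft_force: [-0.7, 0.3, 1.0]
grip_width: 0.356
grip_force: 0.0
```

Emit:
jog_arm:
  moves: [0, 0, 0, 0, 0, 0, -1, 0, 0, 0, 0, 0, 0, -1, 0, 0, 0, 0, 0, 0, -1, 0, 0, -0.06, 0, 0, 0, -1, 0, 0, -0.2, 0, 0, 0, -1, 0, 0, -0.35, 0, 0, 0, -1, 0, 0, -0.5, 0, 0, 0, -1, 0, 0, -0.55, 0, 0, 0, -1]

```text
time: 5.5
position: [0.5396, 0.2989, 0.2397]
tool_rot: [1.692, 2.644, 0.007]
ft_force: [-0.3, 0.4, -0.5]
grip_width: 0.208
grip_force: 15.0
```

```bash
python3 - <<'E'
from h import *
p,r=pose(); im,c=cam("wrist"); print(p,r.as_rotvec())
s,cs=cam("scene"); t,ct=cam("top")
u=proj(cs,p).astype(int);print(u, ctrl.get_state()["grip_width"])
a=cv2.resize(s[u[1]-50:u[1]+50,u[0]-60:u[0]+60],None,fx=4,fy=4,interpolation=2)
b=cv2.resize(im,(533,400))
cv2.imwrite("pics/g1.png",np.hstack([cv2.resize(a,(266,222)),cv2.resize(b,(500,222*500//296))[:222]])[...,::-1]) if 0 else cv2.imwrite("pics/g1.png",a[...,::-1])
plan((.496,.06,.23),25,0)
E
```

```text
[0.53960464 0.2988707  0.23973351] [1.69158284 2.64403389 0.00696291]
[219 262] 0.20911768145632198
shift [-0.66  -0.461  0.02 ] turn [ 0.     0.    -0.004] rows>= 3.9
```

View pics/g1.png

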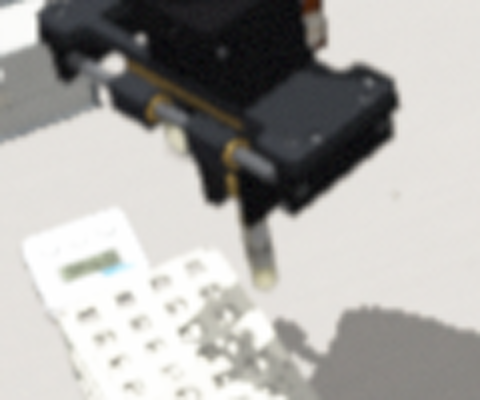

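The scene crop shows the short tube held upright in the fingers at about (262,245), foot free, and well clear of the rack.

```bash
python3 -c "
from h import *
plan((.496,.017,.24),25,0);plan((.496,.017,.172),25,0)"
```

```text
shift [-0.79  -0.521 -0.014] turn [ 0.     0.    -0.004] rows>= 4.5
shift [-0.79  -0.521  0.213] turn [ 0.     0.    -0.004] rows>= 4.7
```

Emit:
jog_arm:
  moves: [-0.13, -0.09, 0, 0, 0, 0, -1, -0.28, -0.19, 0, 0, 0, 0, -1, -0.43, -0.29, 0, 0, 0, 0, -1, -0.58, -0.39, 0, 0, 0, 0, -1, -0.73, -0.48, 0, 0, 0, 0, -1, -0.79, -0.521, 0.06, 0, 0, 0, -1, -0.79, -0.521, 0.16, 0, 0, 0, -1, -0.79, -0.521, 0.213, 0, 0, 0, -1]

```text
time: 6.65
position: [0.4941, 0.0164, 0.1688]
tool_rot: [-1.692, -2.642, 0.003]
ft_force: [-0.6, 0.2, 0.4]
grip_width: 0.209
grip_force: 15.0
```

```bash
python3 - <<'E'
from h import *
p,r=pose(); im,c=cam("wrist"); print(p,r.as_rotvec())
print("foot exp",proj(c,p-[0,0,.067]),"tall",proj(c,(.496,.0145,.082)))
o=cv2.resize(im[170:320,220:420],None,fx=4,fy=4,interpolation=2)
cv2.imwrite("pics/s1.png",o[...,::-1])
E
```

```text
[0.49407511 0.01638943 0.16882752] [-1.69242685 -2.64165754  0.00334751]
foot exp [319.36852447 259.34398083] tall [321.03611134 253.27431242]
```

View pics/s1.png

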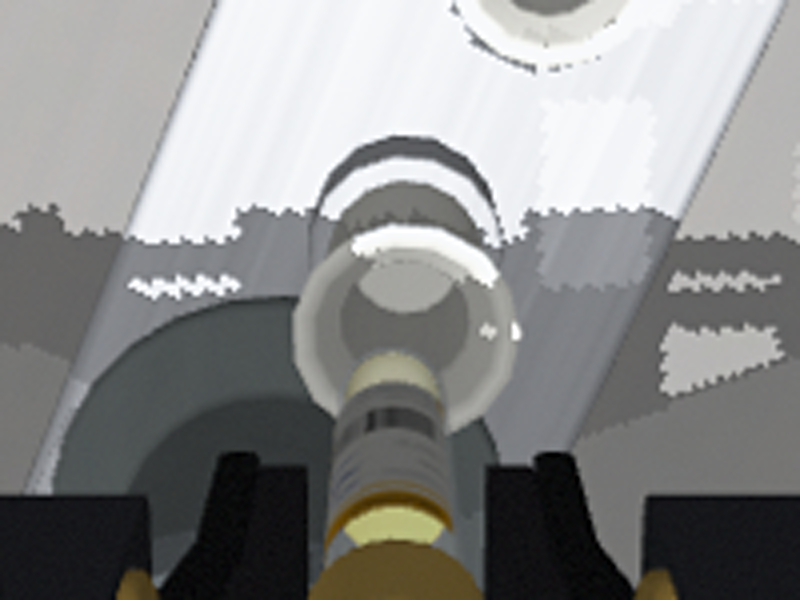

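The crop shows the tube foot (sphere centre) at about full-image (319,269), and the tall mouth centred at (321,252.5), as predicted. The foot is about 1.5 mm short in +y, so I correct that and descend slowly.

```bash
python3 -c "
from h import *
im,c=cam('wrist')
print(onz(c,319.2,269,pose()[0][2]-.0595))
p=pose()[0]
plan((p[0]+.0003,p[1]+.0014,.105),25,0)"
```

```text
[0.49430422 0.01452804 0.10970978]
shift [0.003 0.004 0.214] turn [-0.004 -0.003 -0.003] rows>= 1.0
```

Emit:
jog_arm:
  moves: [-0.002, 0.005, 0, 0, 0, 0, -1, -0.002, 0.005, 0.05, 0, 0, 0, -1, -0.002, 0.005, 0.09, 0, 0, 0, -1, -0.002, 0.005, 0.13, 0, 0, 0, -1, -0.002, 0.005, 0.17, 0, 0, 0, -1, -0.002, 0.005, 0.2, 0, 0, 0, -1, -0.002, 0.005, 0.21, 0, 0, 0, -1, -0.002, 0.005, 0.212, 0, 0, 0, -1]

```text
time: 7.75
position: [0.4975, 0.0171, 0.108]
tool_rot: [-1.693, -2.646, 0.001]
ft_force: [-1.7, 0.1, 0.1]
grip_width: 0.21
grip_force: 15.0
```

Emit:
jog_arm:
  moves: [0.001, -0.003, 0, 0, 0, 0, -1, 0.001, -0.003, 0, 0, 0, 0, -1, 0.001, -0.003, 0.004, 0, 0, 0, -1, 0.001, -0.003, 0.008, 0, 0, 0, -1, 0.001, -0.003, 0.012, 0, 0, 0, -1, 0.001, -0.003, 0.016, 0, 0, 0, -1, 0.001, -0.003, 0.016, 0, 0, 0, -1, 0.001, -0.003, 0.016, 0, 0, 0, -1]

```text
time: 8.75
position: [0.497, 0.017, 0.1036]
tool_rot: [1.693, 2.646, 0.0]
ft_force: [-0.0, -0.5, 1.2]
grip_width: 0.207
grip_force: 15.0
```

Emit:
jog_arm:
  moves: [0, 0, 0.003, 0, 0, 0, -1, 0, 0, 0.005, 0, 0, 0, -1, 0, 0, 0.005, 0, 0, 0, -1, 0, 0, 0.005, 0, 0, 0, -1, 0, 0, 0.005, 0, 0, 0, -0.6, 0, 0, 0.005, 0, 0, 0, -0.3, 0, 0, 0.005, 0, 0, 0, -0.1, 0, 0, 0.005, 0, 0, 0, -0.1]

```text
time: 9.75
position: [0.4965, 0.0169, 0.1015]
tool_rot: [-1.693, -2.646, 0.0]
ft_force: [0.5, 0.3, -0.1]
grip_width: 0.424
grip_force: 0.0
```

Emit:
jog_arm:
  moves: [0, 0, -0.02, 0, 0, 0, -0.1, 0, 0, -0.1, 0, 0, 0, -0.1, 0, 0, -0.25, 0, 0, 0, 0, 0, 0, -0.4, 0, 0, 0, 0, 0.1, 0.05, -0.5, 0, 0, 0, 0, 0.25, 0.1, -0.5, 0, 0, 0, 0, 0.25, 0.1, -0.5, 0, 0, 0, 0, 0.25, 0.1, -0.5, 0, 0, 0, 0]

```text
time: 10.75
position: [0.4926, 0.097, 0.2519]
tool_rot: [1.693, 2.646, -0.001]
ft_force: [0.6, -0.6, 0.3]
grip_width: 0.496
grip_force: 0.0
```

```bash
python3 - <<'E'
from h import *
p,r=pose(); im,c=cam("wrist"); print(p)
h=hsv(im); m=(h[...,0]>12)&(h[...,0]<32)&(h[...,1]>110)&(h[...,2]>60)
print([b for b in blobs(m,40) if b[0][1]<330])
print(proj(c,(.496,.0145,.124)),proj(c,(.496,.0145,.110)))
plan((.4655,.338,.25),25,0)
E
```

```text
[0.49259801 0.0970326  0.25191876]
[([281.5, 308.6], [274, 306, 15, 7, 48]), ([279.5, 322.4], [267, 314, 25, 16, 290])]
[277.16780772 330.46468037] [278.8566307  322.02896909]
shift [0.77  0.254 0.005] turn [-0.001  0.001 -0.005] rows>= 3.9
```

Emit:
jog_arm:
  moves: [0.14, 0.04, 0, 0, 0, 0, 0, 0.29, 0.09, 0, 0, 0, 0, 0, 0.44, 0.14, 0, 0, 0, 0, 0, 0.59, 0.19, 0, 0, 0, 0, 0, 0.7, 0.254, 0, 0, 0, 0, 0, 0.7, 0.254, 0, 0, 0, 0, 0, 0.7, 0.254, 0, 0, 0, 0, 0, 0.7, 0.254, 0, 0, 0, 0, 0]

```text
time: 11.8
position: [0.4748, 0.318, 0.2517]
tool_rot: [1.697, 2.642, -0.002]
ft_force: [0.8, -0.8, 0.9]
grip_width: 0.502
grip_force: 0.0
```

```bash
python3 - <<'E'
from h import *
p,r=pose(); im,c=cam("wrist"); print(p)
h=hsv(im); m=(h[...,0]>12)&(h[...,0]<32)&(h[...,1]>110)&(h[...,2]>60)
for b in blobs(m,40):
    if b[0][1]<330: print(b)
a=proj(c,(.465,.3364,.115));b=proj(c,(.465,.3364,.091));print(a,b)
plan((.465,.3364,.085),25,0)
E
```

```text
[0.47480526 0.31803183 0.25171314]
([315.6, 197.6], [304, 183, 24, 30, 462])
[317.13277651 200.4682538 ] [317.27082028 194.82549896]
shift [ 0.069 -0.004  0.556] turn [-0.     0.001 -0.007] rows>= 2.7
```

Emit:
jog_arm:
  moves: [0.065, -0.005, 0.12, 0, 0, 0, 0, 0.065, -0.005, 0.25, 0, 0, 0, 0, 0.065, -0.005, 0.38, 0, 0, 0, 0, 0.065, -0.005, 0.48, 0, 0, 0, 0, 0.065, -0.005, 0.54, 0, 0, 0, 0, 0.065, -0.005, 0.556, 0, 0, 0, 0, 0.065, -0.005, 0.556, 0, 0, 0, -1, 0.065, -0.005, 0.556, 0, 0, 0, -1]

```text
time: 12.85
position: [0.4651, 0.3378, 0.0863]
tool_rot: [1.693, 2.645, 0.003]
ft_force: [0.1, -0.3, -0.8]
grip_width: 0.353
grip_force: 0.0
```

Emit:
jog_arm:
  moves: [0, 0, 0, 0, 0, 0, -1, 0, 0, 0, 0, 0, 0, -1, 0, 0, 0, 0, 0, 0, -1, 0, 0, -0.06, 0, 0, 0, -1, 0, 0, -0.2, 0, 0, 0, -1, 0, 0, -0.35, 0, 0, 0, -1, 0, 0, -0.5, 0, 0, 0, -1, 0, 0, -0.5, 0, 0, 0, -1]

```text
time: 13.85
position: [0.4656, 0.3393, 0.2399]
tool_rot: [1.691, 2.643, 0.01]
ft_force: [0.7, 1.3, -0.7]
grip_width: 0.21
grip_force: 15.0
```

```bash
python3 -c "
from h import *
plan((.494,.0755,.235),25,0);plan((.494,.0755,.170),25,0)"
```

```text
shift [-0.838 -0.283  0.014] turn [ 0.007 -0.001 -0.004] rows>= 4.2
shift [-0.838 -0.284  0.23 ] turn [ 0.007 -0.001 -0.004] rows>= 4.4
```

Emit:
jog_arm:
  moves: [-0.13, -0.05, 0, 0, 0, 0, -1, -0.29, -0.1, 0, 0, 0, 0, -1, -0.45, -0.15, 0, 0, 0, 0, -1, -0.62, -0.21, 0, 0, 0, 0, -1, -0.78, -0.26, 0, 0, 0, 0, -1, -0.838, -0.285, 0.08, 0, 0, 0, -1, -0.838, -0.285, 0.21, 0, 0, 0, -1, -0.838, -0.285, 0.27, 0, 0, 0, -1]

```text
time: 14.85
position: [0.4903, 0.0727, 0.152]
tool_rot: [-1.692, -2.643, 0.003]
ft_force: [-0.1, -0.3, -0.5]
grip_width: 0.208
grip_force: 15.0
```

Emit:
jog_arm:
  moves: [0, 0, 0, 0, 0, 0, -1, 0, 0, 0, 0, 0, 0, -1, 0, 0, 0, 0, 0, 0, -1, 0, 0, 0, 0, 0, 0, -1, 0, 0, 0, 0, 0, 0, -1, 0, 0, 0, 0, 0, 0, -1, 0, 0, 0, 0, 0, 0, -1, 0, 0, 0, 0, 0, 0, -1]

```text
time: 15.85
position: [0.492, 0.0732, 0.1541]
tool_rot: [1.693, 2.646, -0.0]
ft_force: [0.6, -0.3, -0.2]
grip_width: 0.21
grip_force: 15.0
```

```bash
python3 - <<'E'
from h import *
p,r=pose(); im,c=cam("wrist"); print(p,r.as_rotvec())
np.savez("s2.npz",im=im,o=c[4],M=c[5],k=np.array(c[:4]))
print("foot exp",proj(c,p-[0,0,.0745]),"low",proj(c,(.4945,.0743,.059)))
o=cv2.resize(im[150:320,220:420],None,fx=3.5,fy=3.5,interpolation=2)
cv2.imwrite("pics/s2.png",o[...,::-1])
E
```

```text
[0.49196487 0.07319504 0.15408903] [ 1.69348434e+00  2.64606746e+00 -1.35787521e-04]
foot exp [318.88500383 255.06180453] low [323.28226264 245.28936382]
```

View pics/s2.png

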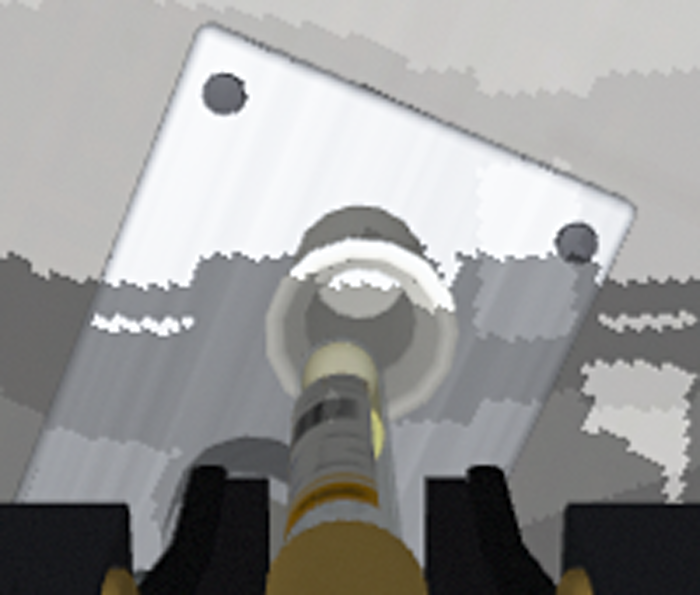

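The crop shows the low mouth at full-image (323,244.3), as predicted, and the tube foot centre at about (317,258.6).

```bash
python3 -c "
from h import *
f=np.load('s2.npz');c=(*f['k'],f['o'],f['M'])
a=onz(c,317.3,258.6,.1541-.0745);b=onz(c,323.1,244.8,.059);print(a,b)
p,r=pose();print(r.inv().apply(b-a)/.3)
print(r.inv().apply(np.array([.4965,.0169,.1])-[.496,.0145,.1]))"
```

```text
[0.49202778 0.07084317 0.0796    ] [0.49426104 0.07454293 0.059     ]
[0.00808428 0.01193258 0.06866496]
[ 1.96997335e-03  1.45917954e-03 -2.53498901e-07]
```

Emit:
jog_arm:
  moves: [0.008, 0.011, 0, 0, 0, 0, -1, 0.008, 0.011, 0.02, 0, 0, 0, -1, 0.008, 0.011, 0.06, 0, 0, 0, -1, 0.008, 0.011, 0.1, 0, 0, 0, -1, 0.008, 0.011, 0.14, 0, 0, 0, -1, 0.008, 0.011, 0.17, 0, 0, 0, -1, 0.008, 0.011, 0.185, 0, 0, 0, -1, 0.008, 0.011, 0.188, 0, 0, 0, -1]

```text
time: 16.9
position: [0.4939, 0.0768, 0.0975]
tool_rot: [-1.693, -2.646, 0.0]
ft_force: [-0.1, -1.0, -1.0]
grip_width: 0.205
grip_force: 15.0
```

Emit:
jog_arm:
  moves: [0, 0, 0, 0, 0, 0, -1, 0, 0, 0, 0, 0, 0, -1, 0, 0, 0.003, 0, 0, 0, -1, 0, 0, 0.006, 0, 0, 0, -1, 0, 0, 0.006, 0, 0, 0, -1, 0, 0, 0.006, 0, 0, 0, -1, 0, 0, 0.006, 0, 0, 0, -1, 0, 0, 0.006, 0, 0, 0, -1]

```text
time: 17.9
position: [0.494, 0.0767, 0.0959]
tool_rot: [1.694, 2.646, -0.0]
ft_force: [-0.2, 0.6, -0.0]
grip_width: 0.207
grip_force: 15.0
```

Low enough to press lightly and release.

Emit:
jog_arm:
  moves: [0, 0, 0.003, 0, 0, 0, -1, 0, 0, 0.006, 0, 0, 0, -1, 0, 0, 0.008, 0, 0, 0, -1, 0, 0, 0.008, 0, 0, 0, -1, 0, 0, 0.008, 0, 0, 0, -0.6, 0, 0, 0.008, 0, 0, 0, -0.3, 0, 0, 0.008, 0, 0, 0, -0.1, 0, 0, 0.008, 0, 0, 0, 0]

```text
time: 18.9
position: [0.4937, 0.0767, 0.0933]
tool_rot: [-1.693, -2.646, 0.0]
ft_force: [0.5, -0.3, 0.6]
grip_width: 0.452
grip_force: 0.0
```

Emit:
jog_arm:
  moves: [0, 0, -0.02, 0, 0, 0, 0, 0, 0, -0.1, 0, 0, 0, 0, 0, 0, -0.25, 0, 0, 0, 0, 0, 0, -0.4, 0, 0, 0, 0, 0, 0, -0.57, 0, 0, 0, 0, 0.1, 0.0, -0.62, 0, 0, 0, 0, 0.1, 0.0, -0.62, 0, 0, 0, 0, 0.1, 0.0, -0.62, 0, 0, 0, 0]

```text
time: 19.9
position: [0.4806, 0.1041, 0.2785]
tool_rot: [-1.692, -2.646, 0.003]
ft_force: [0.0, -0.8, -0.0]
grip_width: 0.5
grip_force: 0.0
```

```bash
python3 - <<'E'
from h import *
p,r=pose(); im,c=cam("wrist"); print(p)
h=hsv(im); m=(h[...,0]>12)&(h[...,0]<32)&(h[...,1]>110)&(h[...,2]>60)
for X in((.496,.0145,.124),(.4945,.0743,.124)): print(proj(c,X))
print([b for b in blobs(m,40) if b[0][1]<360])
w=im[150:450,180:480]; s,cs=cam("scene")
a=cv2.resize(s[250:320,295:430],None,fx=2.9,fy=2.9,interpolation=2)
a=cv2.copyMakeBorder(a,0,300-a.shape[0],0,0,cv2.BORDER_CONSTANT)
cv2.imwrite("pics/p2.png",np.hstack([w,a])[...,::-1])
E
```

```text
[0.48061497 0.10413411 0.27851057]
[290.42507566 327.90273602]
[319.36838402 264.31800686]
[([318.4, 257.6], [308, 242, 22, 32, 479]), ([293.1, 308.0], [286, 306, 15, 6, 44]), ([187.1, 350.2], [177, 313, 25, 75, 971]), ([292.1, 321.3], [281, 313, 22, 17, 265]), ([450.3, 350.3], [436, 313, 25, 75, 998])]
```

View pics/p2.png

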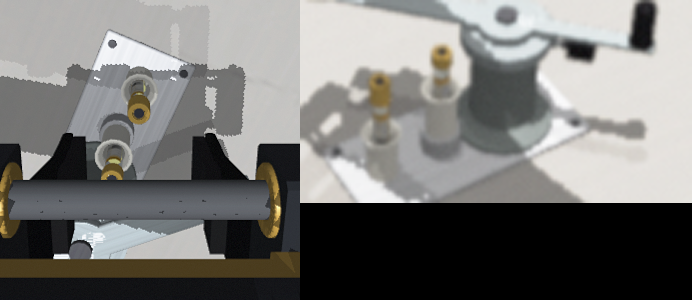

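Left half: the long cap at (139,110) and the short cap at (112,170) stand in their sockets. Right half: both tubes stand upright with caps at (380,85) and (440,55). Next I check cap height numerically and plan the knob.

```bash
python3 - <<'E'
from h import *
s,cs=cam("scene"); h=hsv(s); m=(h[...,0]>12)&(h[...,0]<32)&(h[...,1]>110)&(h[...,2]>60)
print([b for b in blobs(m,6) if 310<b[0][0]<360 and 240<b[0][1]<310])
for X,L in(((.496,.0145),.014),((.4945,.0743),.024)): print(proj(cs,(*X,.124)),proj(cs,(*X,.124-L)))
plan((.417,-.133,.26),-20,0)
E
```

```text
[([343.4, 269.8], [341, 267, 6, 6, 25]), ([322.3, 281.1], [319, 276, 7, 10, 49])]
[343.55097739 267.81886997] [343.49562604 271.8571356 ]
[322.20241691 276.78226845] [322.37453273 283.67360221]
shift [-0.627 -0.523  0.062] turn [-0.002 -0.     0.745] rows>= 4.2
```

Emit:
jog_arm:
  moves: [-0.11, -0.09, 0, 0, 0, 0.12, 0, -0.23, -0.19, 0, 0, 0, 0.24, 0, -0.35, -0.29, 0.01, 0, 0, 0.36, 0, -0.47, -0.39, 0.02, 0, 0, 0.5, 0, -0.58, -0.48, 0.04, 0, 0, 0.62, 0, -0.627, -0.523, 0.06, 0, 0, 0.74, 0, -0.627, -0.523, 0.06, 0, 0, 0.745, 0, -0.627, -0.523, 0.06, 0, 0, 0.745, 0]

```text
time: 21.05
position: [0.4181, -0.1315, 0.2614]
tool_rot: [-2.569, -1.807, -0.001]
ft_force: [0.2, 0.8, 0.1]
grip_width: 0.502
grip_force: 0.0
```

```bash
python3 - <<'E'
from h import *
p,r=pose(); im,c=cam("wrist"); print(p,r.as_rotvec(),ctrl.get_state()["joint_positions"])
np.savez("k.npz",im=im,o=c[4],M=c[5],k=np.array(c[:4]))
print("exp top",proj(c,(.417,-.133,.178)),"foot",proj(c,(.417,-.133,.134)))
h=hsv(im); m=(h[...,2]<60); m[290:]=0
print(blobs(m,100))
t,ct=cam("top"); print(ct[4])
E
```

```text
[ 0.41805025 -0.13149608  0.26143313] [-2.56920046e+00 -1.80672816e+00 -5.09138911e-04] [ 0.9870524  -0.15885877 -0.65772664  1.85842588 -0.09845253  1.41004545
  0.00679818]
exp top [319.33636935 252.97888383] foot [319.31955619 234.43568036]
[([90.2, 154.8], [0, 74, 177, 186, 17301]), ([172.2, 152.4], [148, 97, 47, 99, 446]), ([320.1, 241.8], [305, 220, 32, 45, 1219]), ([590.6, 266.8], [550, 241, 79, 49, 1240]), ([250.9, 286.8], [241, 283, 24, 7, 108]), ([386.4, 286.9], [373, 283, 25, 7, 111])]
[0.29514143 0.0126044  1.59141184]
```

Emit:
jog_arm:
  moves: [0.005, 0.003, 0.08, 0, 0, 0, 0, 0.005, 0.003, 0.17, 0, 0, 0, 0, 0.005, 0.003, 0.26, 0, 0, 0, 0, 0.005, 0.003, 0.33, 0, 0, 0, 0, 0.005, 0.003, 0.37, 0, 0, 0, 0, 0.005, 0.003, 0.392, 0, 0, 0, 0, 0.005, 0.003, 0.392, 0, 0, 0, 0, 0.005, 0.003, 0.392, 0, 0, 0, 0]

```text
time: 22.15
position: [0.4196, -0.1316, 0.1446]
tool_rot: [2.571, 1.803, 0.001]
ft_force: [0.1, 0.0, 0.3]
grip_width: 0.498
grip_force: 0.0
```

Emit:
jog_arm:
  moves: [0, 0, 0, 0, 0, 0, -0.2, 0, 0, 0, 0, 0, 0, -0.4, 0, 0, 0, 0, 0, 0, -0.6, 0, 0, 0, 0, 0, 0, -1, 0, 0, 0, 0, 0, 0, -1, 0, 0, 0, 0, 0, 0, -1, 0, 0, 0, 0, 0, 0, -1, 0, 0, 0, 0, 0, 0, -1]
  newtons: 25

```text
time: 23.15
position: [0.4191, -0.1315, 0.144]
tool_rot: [2.572, 1.803, -0.0]
ft_force: [-0.9, -0.1, 2.2]
grip_width: 0.22
grip_force: 25.0
```

```bash
python3 - <<'E'
from h import *
p,r=pose(); P=np.array([.4976,-.0505]); d=p[:2]-P
print(p,np.hypot(*d),np.degrees(np.arctan2(d[1],d[0])),r.as_rotvec(),ctrl.get_state()["joint_positions"])
a0=np.arctan2(d[1],d[0]); rr=np.hypot(*d)
for th in(.1,.2,.3,.4,.5,.6,.7,.8,.85):
    X=P+rr*np.array([np.cos(a0+th),np.sin(a0+th)]); print(th,X.round(4),(r.inv().apply([*(X-p[:2]),0])/.3).round(3))
E
```

```text
[ 0.41911908 -0.13145024  0.14401441] 0.11274837518164386 -134.11265543062302 [ 2.57231698e+00  1.80324203e+00 -5.67642046e-05] [ 0.97440163 -0.06036274 -0.70031638  2.02651775 -0.04223938  1.16146591
 -0.05617934]
0.1 [ 0.4276 -0.1389] [-0.014  0.035  0.   ]
0.2 [ 0.4368 -0.1454] [-0.024  0.071  0.   ]
0.3 [ 0.4465 -0.151 ] [-0.03   0.108  0.   ]
0.4 [ 0.4568 -0.1556] [-0.033  0.146  0.   ]
0.5 [ 0.4675 -0.1592] [-0.032  0.183  0.   ]
0.6 [ 0.4785 -0.1616] [-0.027  0.22   0.   ]
0.7 [ 0.4897 -0.163 ] [-0.019  0.257  0.   ]
0.8 [ 0.501  -0.1632] [-0.006  0.293  0.   ]
0.85 [ 0.5066 -0.1629] [0.001 0.31  0.   ]
```

Emit:
jog_arm:
  moves: [-0.008, 0.02, 0, 0, 0, 0, -1, -0.016, 0.042, 0, 0, 0, 0, -1, -0.021, 0.06, 0, 0, 0, 0, -1, -0.025, 0.08, 0, 0, 0, 0, -1, -0.029, 0.1, 0, 0, 0, 0, -1, -0.032, 0.12, 0, 0, 0, 0, -1, -0.033, 0.14, 0, 0, 0, 0, -1, -0.033, 0.155, 0, 0, 0, 0, -1]

```text
time: 24.15
position: [0.4589, -0.1568, 0.1439]
tool_rot: [-2.572, -1.802, 0.003]
ft_force: [-6.4, 1.9, 7.3]
grip_width: 0.217
grip_force: 25.0
```

```bash
cat > k.py <<'E'
from h import *
p,r=pose(); P=np.array([.4976,-.0505]); d=p[:2]-P; s=ctrl.get_state()
a=np.arctan2(d[1],d[0]); rr=np.hypot(*d); t=np.array([-np.sin(a),np.cos(a)])
th=a-np.radians(-134.25)
print(p,"r",rr,"theta",th,"Ftan",np.dot(s["ft_force"][:2],t),"Frad",np.dot(s["ft_force"][:2],d/rr),s["grip_width"])
for T in(.5,.6,.7,.75,.8,.82,.85,.9):
    b=a+T-th; X=P+.1135*np.array([np.cos(b),np.sin(b)]); print(T,(r.inv().apply([*(X-p[:2]),.144-p[2]])/.3).round(3))
E
python3 k.py
```

```text
[ 0.45885214 -0.15675092  0.1439436 ] r 0.11309577439415994 theta 0.42261348196087756 Ftan -6.67496183894528 Frad 0.4107313197684721 0.21741899162654837
0.5 [-0.     0.029 -0.   ]
0.6 [ 0.004  0.067 -0.   ]
0.7 [ 0.013  0.104 -0.   ]
0.75 [ 0.019  0.122 -0.   ]
0.8 [ 0.025  0.139 -0.001]
0.82 [ 0.028  0.146 -0.001]
0.85 [ 0.032  0.157 -0.001]
0.9 [ 0.041  0.174 -0.001]
```

Emit:
jog_arm:
  moves: [0, 0.01, 0, 0, 0, 0, -1, 0, 0.02, 0, 0, 0, 0, -1, 0, 0.03, 0, 0, 0, 0, -1, 0.002, 0.045, 0, 0, 0, 0, -1, 0.004, 0.06, 0, 0, 0, 0, -1, 0.006, 0.075, 0, 0, 0, 0, -1, 0.007, 0.08, 0, 0, 0, 0, -1, 0.007, 0.08, 0, 0, 0, 0, -1]

```text
time: 25.15
position: [0.4825, -0.1629, 0.144]
tool_rot: [-2.572, -1.803, 0.001]
ft_force: [-3.8, 1.4, 5.6]
grip_width: 0.223
grip_force: 25.0
```

```bash
python3 k.py
```

```text
[ 0.48248478 -0.16291566  0.14397784] r 0.11342728770209097 theta 0.6386514892703674 Ftan -3.9227030899800344 Frad -0.8834785925853016 0.2231260473592023
0.5 [-0.008 -0.052 -0.   ]
0.6 [-0.003 -0.014 -0.   ]
0.7 [ 0.005  0.023 -0.   ]
0.75 [ 0.011  0.041 -0.   ]
0.8 [ 0.017  0.058 -0.   ]
0.82 [ 0.02   0.065 -0.   ]
0.85 [ 0.025  0.076 -0.   ]
0.9 [ 0.033  0.093 -0.   ]
```

Emit:
jog_arm:
  moves: [0.002, 0.01, 0, 0, 0, 0, -1, 0.004, 0.02, 0, 0, 0, 0, -1, 0.007, 0.03, 0, 0, 0, 0, -1, 0.01, 0.04, 0, 0, 0, 0, -1, 0.014, 0.05, 0, 0, 0, 0, -1, 0.016, 0.056, 0, 0, 0, 0, -1, 0.016, 0.056, 0, 0, 0, 0, -1, 0.016, 0.056, 0, 0, 0, 0, -1]

```text
time: 26.15
position: [0.5023, -0.1641, 0.1441]
tool_rot: [2.57, 1.802, 0.006]
ft_force: [5.9, -0.8, -2.3]
grip_width: 0.225
grip_force: 25.0
```

```bash
python3 k.py
```

```text
[ 0.50234458 -0.16412144  0.14410773] r 0.11372045900516539 theta 0.8140417013155921 Ftan 5.8454445814060065 Frad 1.0499831154070685 0.22467144426598534
0.5 [-0.027 -0.115 -0.   ]
0.6 [-0.022 -0.078 -0.   ]
0.7 [-0.013 -0.041  0.   ]
0.75 [-0.008 -0.023  0.   ]
0.8 [-0.001 -0.005  0.   ]
0.82 [0.002 0.002 0.   ]
0.85 [0.006 0.012 0.   ]
0.9 [0.014 0.029 0.001]
```

Emit:
jog_arm:
  moves: [0.001, 0.003, 0, 0, 0, 0, -1, 0.002, 0.006, 0, 0, 0, 0, -1, 0.003, 0.009, 0, 0, 0, 0, -1, 0.003, 0.009, 0, 0, 0, 0, -1, 0.003, 0.009, 0, 0, 0, 0, -1, 0.003, 0.009, 0, 0, 0, 0, -1, 0.003, 0.009, 0, 0, 0, 0, -1, 0.003, 0.009, 0, 0, 0, 0, -1]

```text
time: 27.15
position: [0.5031, -0.1641, 0.1441]
tool_rot: [2.572, 1.803, 0.0]
ft_force: [4.2, -0.0, 1.9]
grip_width: 0.221
grip_force: 25.0
```

```bash
python3 k.py
```

```text
[ 0.50306944 -0.16411396  0.14405392] r 0.11374553006528804 theta 0.8204116075498067 Ftan 4.144510625016382 Frad 0.23840879006736934 0.22059997414964108
0.5 [-0.027 -0.118  0.   ]
0.6 [-0.023 -0.08   0.   ]
0.7 [-0.014 -0.043  0.   ]
0.75 [-0.009 -0.025  0.   ]
0.8 [-0.002 -0.007  0.   ]
0.82 [ 0.001 -0.     0.   ]
0.85 [0.005 0.01  0.   ]
0.9 [0.013 0.027 0.   ]
```

Emit:
jog_arm:
  moves: [0.001, 0.003, 0, 0, 0, 0, -1, 0.003, 0.006, 0, 0, 0, 0, -1, 0.004, 0.009, 0, 0, 0, 0, -1, 0.004, 0.009, 0, 0, 0, 0, -1, 0.004, 0.009, 0, 0, 0, 0, -1, 0.004, 0.009, 0, 0, 0, 0, -1, 0.004, 0.009, 0, 0, 0, 0, -1, 0.004, 0.009, 0, 0, 0, 0, -1]

```text
time: 28.15
position: [0.5042, -0.1641, 0.1439]
tool_rot: [-2.571, -1.801, 0.005]
ft_force: [-3.5, -0.0, 7.1]
grip_width: 0.219
grip_force: 25.0
```

```bash
python3 k.py|head -1; python3 - <<'E'
from h import *
# bar direction from top view: grey-bluish bar outer end
t,ct=cam("top"); cv2.imwrite("pics/t_end.png",t[...,::-1])
P=np.array([.4976,-.0505])
for th in(.6,.7,.8,.9):
    b=np.radians(91.4)+th-.8
    print(th,[proj(ct,(*(P+q*np.array([np.cos(b),np.sin(b)])),.134)).round(1).tolist() for q in(.1,.15)])
E
```

```text
[ 0.5041789  -0.16408274  0.14394402] r 0.11377311476734361 theta 0.8301651660936364 Ftan -3.489168013283689 Frad -0.19890081974453613 0.21943313017766325
0.6 [[295.3, 275.1], [275.6, 272.4]]
0.7 [[294.9, 279.1], [275.0, 278.3]]
0.8 [[295.0, 283.0], [275.0, 284.3]]
0.9 [[295.4, 287.0], [275.6, 290.2]]
```

Emit:
jog_arm:
  moves: [-0.001, -0.002, 0, 0, 0, 0, -1, -0.001, -0.003, 0, 0, 0, 0, -1, -0.001, -0.004, 0, 0, 0, 0, -1, -0.001, -0.004, 0, 0, 0, 0, -1, -0.001, -0.004, 0, 0, 0, 0, -1, -0.001, -0.004, 0, 0, 0, 0, -1, -0.001, -0.004, 0, 0, 0, 0, -1, -0.001, -0.004, 0, 0, 0, 0, -1]

```text
time: 29.2
position: [0.5039, -0.1641, 0.144]
tool_rot: [-2.572, -1.802, 0.003]
ft_force: [-1.9, -0.2, 5.1]
grip_width: 0.222
grip_force: 25.0
```

```bash
python3 k.py|head -1; python3 - <<'E'
from h import *
t,ct=cam("top"); s,cs=cam("scene")
h=hsv(s); m=(h[...,0]>12)&(h[...,0]<32)&(h[...,1]>110)&(h[...,2]>60)
print([b for b in blobs(m,3) if 300<b[0][0]<365 and 240<b[0][1]<310])
g=cv2.cvtColor(t,cv2.COLOR_RGB2GRAY)
for u in(275,282,296,300,303): print(u,g[262:304,u].tolist())
E
```

```text
[ 0.50389057 -0.1640617   0.14397227] r 0.11373579516032077 theta 0.8276450752812328 Ftan -1.8884480729606676 Frad 0.12205071907701892 0.222328906576386
[([322.4, 283.4], [320, 281, 5, 5, 18])]
275 [194, 192, 191, 192, 196, 194, 194, 195, 196, 195, 190, 193, 206, 210, 208, 208, 205, 202, 199, 203, 201, 204, 202, 197, 196, 196, 190, 187, 190, 192, 195, 193, 192, 190, 193, 194, 194, 194, 193, 199, 195, 197]
282 [192, 193, 195, 195, 192, 194, 195, 193, 194, 190, 193, 221, 232, 232, 230, 232, 229, 214, 203, 204, 205, 209, 209, 212, 211, 208, 213, 207, 202, 220, 231, 235, 234, 234, 232, 233, 235, 238, 238, 238, 236, 234]
296 [194, 194, 195, 195, 195, 195, 193, 195, 191, 196, 222, 234, 238, 238, 236, 232, 212, 202, 205, 207, 212, 212, 214, 215, 215, 214, 202, 165, 151, 182, 211, 226, 230, 233, 235, 235, 236, 239, 238, 238, 237, 239]
300 [195, 197, 197, 195, 196, 195, 196, 196, 189, 200, 227, 238, 239, 239, 239, 233, 217, 204, 204, 211, 212, 213, 213, 217, 215, 209, 191, 157, 168, 215, 233, 233, 233, 232, 236, 237, 237, 238, 238, 239, 239, 239]
303 [193, 194, 197, 196, 194, 195, 195, 198, 195, 205, 229, 237, 238, 238, 235, 223, 205, 205, 207, 210, 213, 215, 215, 216, 218, 211, 189, 177, 205, 227, 232, 234, 234, 234, 235, 237, 240, 239, 239, 238, 240, 239]
```

```bash
python3 -c "
from bench import ctrl
print(ctrl.close_job())"
```

```text
the job is handed in; nothing more can be done
None
```

I handed the job in at about 29 s: the short tube is in the tall socket and the long one in the low socket, both looked upright with caps about level, and the arm still holds the knob at the fourth click (lever about 0.80–0.83 rad by arm position and top view), with the bar over both caps.

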